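# Take the airing wedge from the tube incubator and load its carousel

### The arm

A 6-joint arm with a two-finger parallel gripper is mounted at the origin on the work surface. World frame = base frame: x ahead of the robot, y to its left, z up, the work surface at z = 0. Lengths are in mm, angles in rad, forces in N, time in s.
With the tool pointing down it reaches from about 225 to 875 mm from the base axis. Payload 3.4 kg.
Tool frame: the origin (TCP) lies between the finger pads; the fingertips stand 25 mm ahead of it and the grasp point (between the pads) lies 6 mm ahead of it; z points along the fingers, y is the line along which they close (so a half turn about z gives the same grasp; the last joint's range is limited). The gripper opens to 85 mm and grips with 20 to 120 N. Pads are 22 mm wide; open, the fingers measure 114 mm over their backs; the gripper's body (76 mm by 85 mm) begins 54 mm behind the grasp point. The pads swing forward as they close: fully open they stand 13 mm farther back than shut.
Start: joints at [1.024, 0.276, 1.505, -0, 1.361, -0.121], TCP at [237.522, 523.682, 256.328] pointing down, gripper open.
Joint ranges: [-2.89, 2.89], [-0.75, 2.08], [0.22, 2.7], [-1.18, 4.32], [0.11, 2.71], [-2.7, 2.7]. Speed limits (rad/s): [2.57, 2.57, 3.14, 3.14, 3.14, 3.14].

### API

Orientations are given as a unit quaternion [w, x, y, z].
In Python, from workcell import bot, imaging, ticket, telemetry gives the robot as it stands. The module is installed in compiled form; this text tells all that it offers. Calls block until the motion is done:
- bot.goto(position, orientation): joint-space move of the TCP to a pose.
- bot.servo_line(position, orientation=None, v=150): straight line of the TCP; orientation=None keeps the orientation; v is the mean speed in mm/s.
- bot.goto_joints(angles): joint-space move.
- bot.grip(opening, squeeze=None): opening from 0.0 (shut) to 1.0 (fully open); squeeze is the grip in N (None keeps the last); returns when the fingers have stopped.
- bot.hold(seconds).
- bot.inverse_kinematics(position, orientation): joint angles nearest the present ones, or None.
- imaging.capture(name): name is "scene" or "side" or "wrist"; returns a dict with "img" (400x640x3 uint8, red, green, blue), "fx", "fy", "cx", "cy" (pixels), "world_to_cam" (4x4, takes a point from world to camera coordinates). Camera axes: x right, y down, z forward; pixel columns grow to the right and rows downward; lengths in mm; the calibration is good to about 2 mm. A picture is of the moment at which its call begins. There is no depth.
A pose or a line that the arm cannot do raises bot.MotionError and nothing moves.
- ticket.hand_in(): hands the job in; it is judged then, once.
Readings, each from a call of its own:
- telemetry.read_t(): time.
- telemetry.read_joints(): joint angles.
- telemetry.read_joint_velocities(): joint speeds.
- telemetry.read_effort(): joint torques, N m.
- telemetry.read_eef_pos(): TCP position.
- telemetry.read_ee_rot(): TCP orientation.
- telemetry.read_wrist_force(): force on the tool from outside, world axes, zero at the start.
- telemetry.read_ft_torque(): the same for the moment, N m.
- telemetry.read_grip_width(): opening from 0.0 (shut) to 1.0 (fully open).
- telemetry.read_grasp_force(): force on a finger pad.
Only numpy, scipy, OpenCV 4.12 (cv2) and the standard library are available. Lean on these libraries where they do the work, as an engineer would, in place of code of your own. Each camera call takes 0.05 s, during which the arm holds its last target. There are 200 camera calls.

### The job

The carousel incubator has stood airing with a rubber wedge under its heavy glass lid: work the wedge straight back out in small tugs of a centimetre or so, letting the lid come to rest on it after each tug, so that the lid settles shut gently without being lifted or dropped, and lay the wedge in the blue tray. Load every tube carrier on the bench by its handle, upright, through the loading port, one to a pocket, turning the carousel on by its knob to the next click each time, and finish with the carousel in a click and an empty pocket at the port. Leave everything else on the bench alone.

Things in the scene. Friction and masses are not known exactly. Their poses are not given: they have to be found in the camera images.
- incubator: fixed white carousel incubator: box x -170 (front) to +205 mm, y +-190, flat deck 92 mm up. Origin: on the bench under the carousel axis. Deck: blue-edged loading port (hole 90 mm in x, 88 in y, centre x = -90), knob at x = 0, glass lid over x 62 to 190. Under the 6 mm deck: six pockets, pitch radius 90 mm, 60 deg apart; a carrier has 5 mm play in a pocket and clears the deck by 6 mm
- port (a point): centre of the loading port, at the height of the pocket floor: 18 mm above the bench, 74 mm below the deck's top. The one pocket that can be loaded lies here when the carousel sits in a click.
- knob (a point): grip point of the carousel's knob, on the carousel's axis, 112 mm above the bench (20 mm above the deck). The knob is a black bar 66 mm long (along the point's x), 15 mm wide (y), 30 mm high (93 to 123 mm above the bench), with a white mark at one end.
- carousel (a joint): carousel angle, rad, growing anticlockwise seen from above; no end stops, turns either way. A spring roller clicks it home at each multiple of 60 deg (1.047 rad), with a pocket under the port; leaving a click takes about 0.17 N m, and it is pulled home from within about 20 deg. At 0 the knob bar lies along the incubator's x
- lid (a joint): lid angle, rad: 0 shut, about 0.17 at the start, propped on the wedge. Hinged along the rear (axis along the incubator's y, at x = 190, z = 98 mm), falls by its own weight of about 1.2 kg.
- lid_edge (a point): middle of the underside of the lid's front edge, a rounded aluminium rail 370 mm long (y), 122 mm in front of the hinge; shut, it lies 4 mm above the deck at the incubator's x = 68. About 20 mm higher at the start. The lid is 12 mm thick.
- wedge: orange rubber wedge 130 mm long (x), 34 wide (y); thick end 36 mm high at x = -65, thin end 3 mm at x = +65; 0.11 kg. Origin: centre of underside. On the deck's right (-y) side, thin end rearward, some 85 mm of it under the lid, 45 mm sticking out to the front. Pulled frontward it lets the lid down 1 mm per 4 mm, stays by friction where left, and takes 4 to 12 N
- wedge_tip (a point): middle of the wedge's thin end, on its underside
- tray: fixed open blue tray for the wedge, 200 mm (x) by 120 (y), 30 high, walls and floor 4 mm thick. Origin: centre of the underside
- carrier_red: tube carrier: round yellow foam float, 60 mm diameter, 28 thick, six white tube caps (to 33 mm), upright red handle across its middle: top bar 44 mm long (body x), 10 wide (y), 52 to 62 mm above the underside, on two posts 38 mm apart. 0.12 kg. Origin: centre of the underside. Two to four carriers are present (None if absent)
- carrier_blue: tube carrier: round yellow foam float, 60 mm diameter, 28 thick, six white tube caps (to 33 mm), upright blue handle across its middle: top bar 44 mm long (body x), 10 wide (y), 52 to 62 mm above the underside, on two posts 38 mm apart. 0.12 kg. Origin: centre of the underside. Two to four carriers are present (None if absent)
- carrier_green: tube carrier: round yellow foam float, 60 mm diameter, 28 thick, six white tube caps (to 33 mm), upright green handle across its middle: top bar 44 mm long (body x), 10 wide (y), 52 to 62 mm above the underside, on two posts 38 mm apart. 0.12 kg. Origin: centre of the underside. Two to four carriers are present (None if absent)
- carrier_white: tube carrier: round yellow foam float, 60 mm diameter, 28 thick, six white tube caps (to 33 mm), upright white handle across its middle: top bar 44 mm long (body x), 10 wide (y), 52 to 62 mm above the underside, on two posts 38 mm apart. 0.12 kg. Origin: centre of the underside. Two to four carriers are present (None if absent)
- foam_rack: yellow foam tube rack 100 x 160 x 55 mm with white tubes standing in it; bystander, leave alone. Origin: centre of the underside.
- jar: small amber capped jar, 48 mm diameter, 62 mm high; bystander, leave alone. Origin: centre of the underside.
- tip_box: blue pipette tip box with clear cover, 85 x 120 x 65 mm; bystander, leave alone. Origin: centre of the underside.
- dish_stack: stack of three petri dishes, 88 mm diameter, 43 mm high; bystander, leave alone. Origin: centre of the underside.
- beaker: clear beaker, 66 mm diameter, 80 mm high; bystander, leave alone. Origin: centre of the underside.
- bottle_clear: clear reagent bottle with blue cap, 68 mm diameter, 150 mm high; bystander, leave alone. Origin: centre of the underside.
- bottle_amber: amber reagent bottle with red cap, 68 mm diameter, 160 mm high; bystander, leave alone. Origin: centre of the underside.

How it is judged:
By the outcome, as a careful person would: the job done as asked, in the order asked, and still so for the second after the job is handed in, with the robot touching nothing.
Of carrier_red, carrier_blue, carrier_green, carrier_white only 2 to 4 are there at a start; the rules pass over those that are not, and their reading is None.
At some moment in a run one of carrier_red, carrier_blue, carrier_green, carrier_white may be knocked a few centimetres aside while the robot is not near it.
It also fails if it takes over 210 s, if anything falls off the work surface, if the arm or the gripper's body presses on something with over 40 N, if the wrist force passes 120 N, or if a joint passes its speed limit or range.

## Working session

There is one attempt and no reset: what is moved stays moved. The work goes in short steps, each a Python script; the robot and the scene stay as the last script left them, time stands still between calls to the robot, and variables do not carry over. Pictures are saved under pics/ and viewed, at most 14 in all, crops included, and the job is handed in when it is done.

```bash
mkdir -p pics; ls; python3 - <<'E'
from workcell import bot, imaging, ticket, telemetry
import cv2, pickle
for n in ("scene","side"):
    c=imaging.capture(n); cv2.imwrite(f"pics/{n}0.png",c["img"][:,:,::-1]); pickle.dump(c,open(n+"0.pkl","wb"))
    print(n,c["fx"],c["cx"],c["cy"]); print(c["world_to_cam"].round(3))
print(telemetry.read_t(),telemetry.read_ee_rot())
E
```

```text
pics
scene 418.5971532826087 326.2650040475685 203.91867011807156
[[-6.550000e-01  7.550000e-01 -1.200000e-02  3.291160e+02]
 [ 6.420000e-01  5.490000e-01 -5.350000e-01 -3.020170e+02]
 [-3.980000e-01 -3.580000e-01 -8.450000e-01  1.438268e+03]
 [ 0.000000e+00  0.000000e+00  0.000000e+00  1.000000e+00]]
side 448.8047844866353 313.93902444237455 199.9098765540834
[[ 9.660000e-01 -2.580000e-01  5.000000e-03 -4.943960e+02]
 [-1.810000e-01 -6.910000e-01 -7.000000e-01  1.816380e+02]
 [ 1.840000e-01  6.750000e-01 -7.150000e-01  1.402597e+03]
 [ 0.000000e+00  0.000000e+00  0.000000e+00  1.000000e+00]]
0.1 [-2.74495954e-04  2.11281904e-01  9.77424795e-01 -8.06797279e-04]
```

View pics/scene0.png

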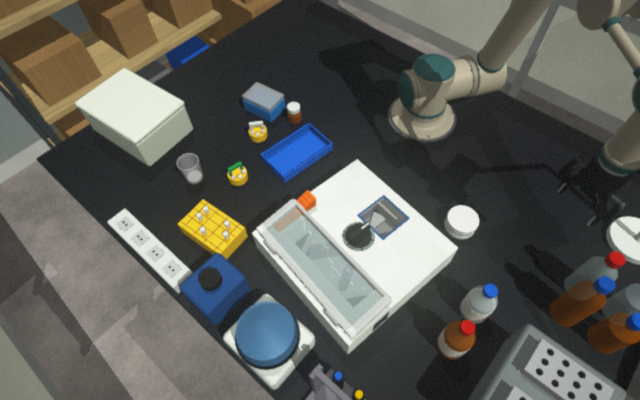

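View pics/side0.png

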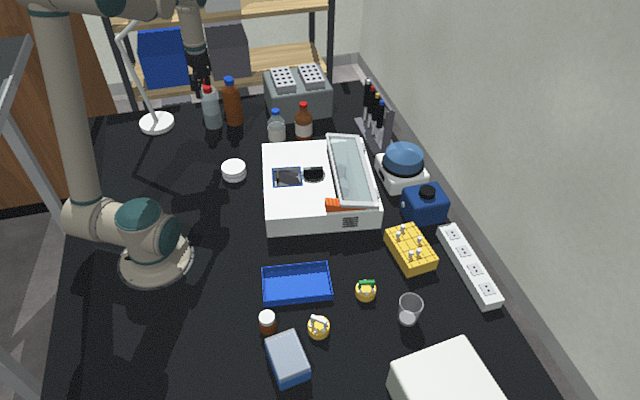

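Two carriers are visible: white at scene (258,131) and green at (237,174). The wedge is at (306,201), the port at (383,216), the knob at (358,236) and the tray at (297,152). I'll zoom in to pick points.

```bash
python3 - <<'E'
import cv2
a=cv2.imread("pics/scene0.png")[150:360,245:465]; b=cv2.imread("pics/side0.png")[125:240,255:390]
cv2.imwrite("pics/c1.png",cv2.resize(a,None,fx=2.7,fy=2.7,interpolation=cv2.INTER_CUBIC))
cv2.imwrite("pics/c2.png",cv2.resize(b,None,fx=5,fy=5,interpolation=cv2.INTER_CUBIC))
E
```

```text
(no output)
```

View pics/c1.png

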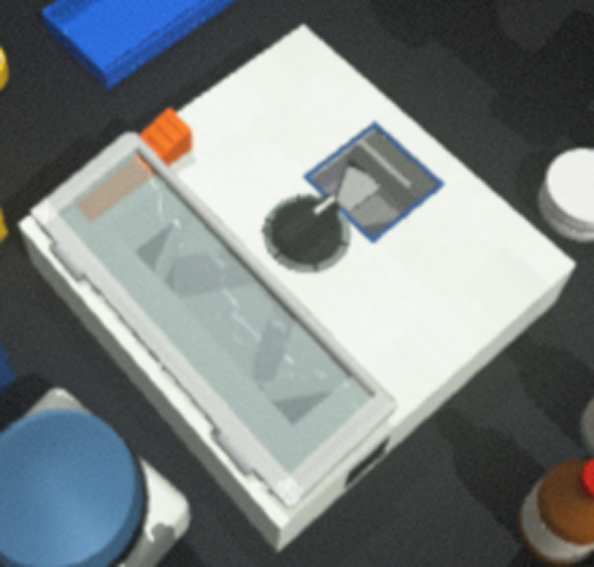

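View pics/c2.png

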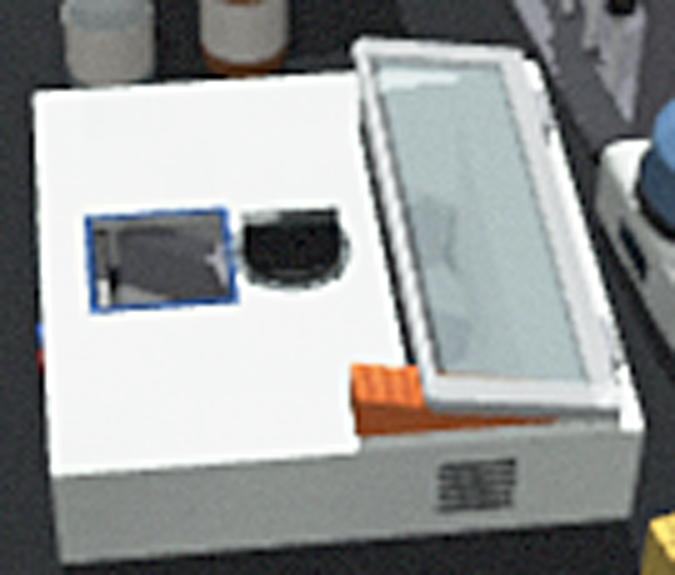

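```bash
cat > h.py <<'E'
from workcell import bot, imaging, ticket, telemetry
import numpy as np, cv2, pickle
def ray(c,uv,z):
    """pixel -> world point on plane z"""
    M=c["world_to_cam"];R=M[:3,:3];o=-R.T@M[:3,3]
    d=R.T@np.array([(uv[0]-c["cx"])/c["fx"],(uv[1]-c["cy"])/c["fy"],1])
    return o+d*(z-o[2])/d[2]
def proj(c,p):
    q=c["world_to_cam"]@np.r_[p,1]; return np.array([c["fx"]*q[0]/q[2]+c["cx"],c["fy"]*q[1]/q[2]+c["cy"]])
RNG={'blue':((100,150,60),(130,255,255)),'orange':((3,170,120),(14,255,255)),'yellow':((20,120,100),(33,255,255)),'green':((50,120,60),(85,255,255))}
def blobs(c,col,amin=15):
    hsv=cv2.cvtColor(c["img"],cv2.COLOR_RGB2HSV); m=cv2.inRange(hsv,*map(np.array,RNG[col]))
    cs,_=cv2.findContours(m,cv2.RETR_EXTERNAL,cv2.CHAIN_APPROX_NONE)
    return sorted([k for k in cs if cv2.contourArea(k)>=amin],key=cv2.contourArea,reverse=True)
def snap(n,f=None):
    c=imaging.capture(n)
    if f: cv2.imwrite(f"pics/{f}.png",c["img"][:,:,::-1])
    return c
def quat(yaw):
    """tool down, tool y (closing line) at world angle yaw+90deg, tool x at yaw (mod sign)"""
    return np.array([0,np.cos(yaw/2),np.sin(yaw/2),0])
E
python3 - <<'E'
from h import *
S=pickle.load(open("scene0.pkl","rb"));D=pickle.load(open("side0.pkl","rb"))
for n,c,ps in (("sc",S,[(358,159.3),(458,248.1),(252.4,232.2)]),("sd",D,[(265.4,219.4),(262,143.4),(383,210.6)])):
    P=[ray(c,p,92)[:2].round() for p in ps]; print(n,"FR FL RR",*P)
for n,c in (("sc",S),("sd",D)):
  for col in RNG:
    for k in blobs(c,col):
        (x,y),wh,a=cv2.minAreaRect(k); ctr=cv2.moments(k); ctr=(ctr["m10"]/ctr["m00"],ctr["m01"]/ctr["m00"])
        if col=='blue' and cv2.contourArea(k)<100: pass
        print(n,col,cv2.contourArea(k),np.round(ctr),*[(z,ray(c,(x,y),z)[:2].round()) for z in (20,30,92)])
E
```

```text
sc FR FL RR [350.  -8.] [410. 365.] [719. -67.]
sd FR FL RR [352. -10.] [410. 364.] [720. -68.]
sc blue 2496.0 [215. 287.] (20, array([875., -59.])) (30, array([876., -55.])) (92, array([882., -25.]))
sc blue 2208.0 [297. 152.] (20, array([ 404., -210.])) (30, array([ 409., -204.])) (92, array([ 444., -166.]))
sc blue 606.5 [186.  52.] (20, array([ 316., -870.])) (30, array([ 323., -858.])) (92, array([ 363., -780.]))
sc blue 324.0 [265. 111.] (20, array([ 350., -419.])) (30, array([ 356., -410.])) (92, array([ 393., -360.]))
sc blue 261.0 [604. 285.] (20, array([213., 704.])) (30, array([220., 701.])) (92, array([266., 685.]))
sc blue 158.5 [634. 322.] (20, array([261., 794.])) (30, array([268., 790.])) (92, array([311., 768.]))
sc blue 145.0 [490. 290.] (20, array([417., 486.])) (30, array([423., 486.])) (92, array([456., 483.]))
sc blue 50.5 [338. 375.] (20, array([833., 322.])) (30, array([835., 323.])) (92, array([844., 330.]))
sc orange 193.0 [306. 200.] (20, array([519., -60.])) (30, array([523., -55.])) (92, array([551., -26.]))
sc orange 138.0 [467. 341.] (20, array([567., 5
[... 1315 characters left out ...]
y([510., 646.])) (92, array([496., 557.]))
sd blue 19.0 [414. 221.] (20, array([832., -78.])) (30, array([826., -86.])) (92, array([ 794., -134.]))
sd orange 153.0 [333. 205.] (20, array([615.,  59.])) (30, array([611.,  50.])) (92, array([591.,  -7.]))
sd yellow 1772.0 [411. 250.] (20, array([ 778., -181.])) (30, array([ 773., -188.])) (92, array([ 744., -231.]))
sd yellow 212.5 [317. 331.] (20, array([ 425., -372.])) (30, array([ 424., -378.])) (92, array([ 414., -410.]))
sd yellow 206.5 [365. 293.] (20, array([ 585., -298.])) (30, array([ 582., -304.])) (92, array([ 564., -341.]))
sd green 52.5 [366. 282.] (20, array([ 599., -271.])) (30, array([ 596., -277.])) (92, array([ 576., -315.]))
```

```bash
cat >> h.py <<'E'
YAW=-0.157; O=np.array([548,151.5])
def loc2w(p,z,O=O,yaw=YAW):
    c,s=np.cos(yaw),np.sin(yaw); return np.array([O[0]+c*p[0]-s*p[1],O[1]+s*p[0]+c*p[1],z])
def w2loc(P,O=O,yaw=YAW):
    c,s=np.cos(yaw),np.sin(yaw); d=np.asarray(P)[:2]-O; return np.array([c*d[0]+s*d[1],-s*d[0]+c*d[1]])
E
python3 - <<'E'
from h import *
bot.goto(loc2w((-10,-90),360),quat(YAW+np.pi))
c=snap("wrist","w1"); pickle.dump(c,open("w1.pkl","wb"))
print(c["fx"],c["world_to_cam"].round(2)); print(telemetry.read_t(),telemetry.read_eef_pos())
E
```

```text
328.60281176442896 [[ 1.5000e-01  9.9000e-01 -0.0000e+00 -1.4446e+02]
 [ 9.5000e-01 -1.5000e-01  2.7000e-01 -5.5173e+02]
 [ 2.6000e-01 -4.0000e-02 -9.6000e-01  3.4338e+02]
 [ 0.0000e+00  0.0000e+00  0.0000e+00  1.0000e+00]]
2.1417 [523.87959079  65.01679855 359.78439764]
```

View pics/w1.png

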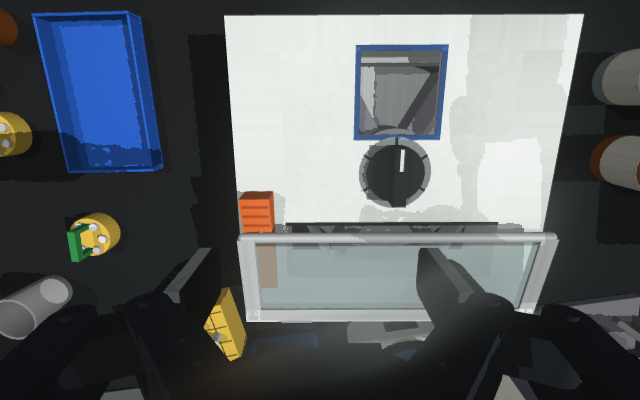

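The wrist view shows the port rim (356–447, 45–139), the knob bar along the incubator's x with its mark at (402,160), the wedge end (239–274, 192–233), the tray (33–162, 12–171) and the green carrier at (90,240).

```bash
python3 - <<'E'
from h import *
c=pickle.load(open("w1.pkl","rb")); M=c["world_to_cam"]; print("cam",(-M[:3,:3].T@M[:3,3]).round())
for col in ("orange","blue"):
  for k in blobs(c,col,80)[:3]:
    q=cv2.approxPolyDP(cv2.convexHull(k),3,True)[:,0]
    z={'orange':128}.get(col,92); 
    print(col,cv2.contourArea(k)); 
    for p in q: print("  ",p,"local@z",z,w2loc(ray(c,p,z)).round(),"w@30",ray(c,p,30)[:2].round())
print("knob", [w2loc(ray(c,p,123)).round() for p in ((400,208),(400,137),(402,152),(402,172))])
E
```

```text
cam [458.  75. 478.]
orange 1033.5
   [272 194] local@z 128 [  17. -141.] w@30 [566.  -9.]
   [271 231] local@z 128 [  60. -144.] w@30 [621. -21.]
   [244 232] local@z 128 [  61. -175.] w@30 [616. -60.]
   [239 199] local@z 128 [  22. -178.] w@30 [566. -57.]
blue 16355.0
   [127  10] local@z 92 [-174. -292.] w@30 [ 310. -139.]
   [141  19] local@z 92 [-166. -279.] w@30 [ 322. -126.]
   [163 167] local@z 92 [  -7. -275.] w@30 [ 505. -150.]
   [153 171] local@z 92 [  -2. -288.] w@30 [ 508. -166.]
   [ 68 172] local@z 92 [  -0. -389.] w@30 [ 491. -282.]
   [31 13] local@z 92 [-171. -394.] w@30 [ 295. -257.]
knob [array([34.,  2.]), array([-45.,  -3.]), array([-29.,  -0.]), array([-7.,  1.])]
```

```bash
python3 - <<'E'
from h import *
c=pickle.load(open("w1.pkl","rb")); print("port",[w2loc(ray(c,p,92)).round() for p in ((356,45),(447,45),(441,139),(355,139))])
q=quat(YAW+np.pi); y=-159.5
bot.grip(0.8,50)
bot.goto(loc2w((37,y),220),q); bot.servo_line(loc2w((37,y),123),q,v=80)
print("F0",telemetry.read_wrist_force().round(1))
bot.grip(0.0,50); bot.hold(.2)
print("w",telemetry.read_grip_width(),telemetry.read_grasp_force(),"F",telemetry.read_wrist_force().round(1))
for i in range(2):
    bot.servo_line(loc2w((37-10*(i+1),y),123),q,v=25); bot.hold(.6)
    print(i,telemetry.read_t(),telemetry.read_wrist_force().round(1),telemetry.read_grip_width())
snap("side","s1")
a=cv2.imread("pics/s1.png")[125:240,240:400]; cv2.imwrite("pics/s1.png",cv2.resize(a,None,fx=4,fy=4))
E
```

```text
port [array([-140.,  -50.]), array([-141.,   48.]), array([-40.,  52.]), array([-40., -48.])]
F0 [ 1.2 -1.1 -0.3]
w 0.38941684384956105 51.70715153217316 F [-2.2 -4.3  5.7]
0 6.275 [ 4.5 -1.7  1. ] 0.3885574034459702
1 7.425 [ 4.9 -1.1  1.5] 0.3898843671370659
```

View pics/s1.png

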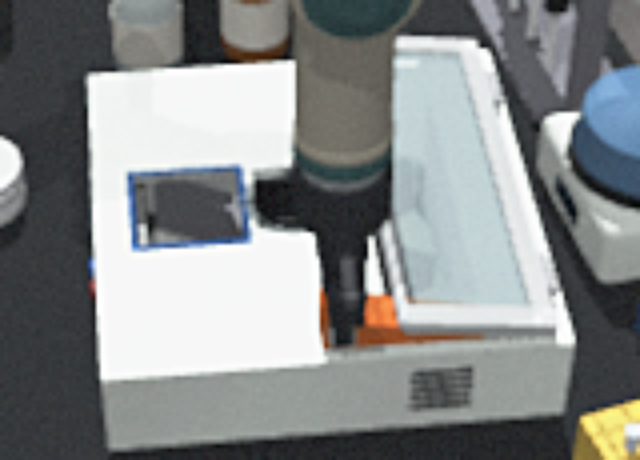

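The wedge is held and sliding at (345,320) in the crop. The lid is coming down and the pull force is about 5 N, so I'll continue.

```bash
python3 - <<'E'
from h import *
q=quat(YAW+np.pi); y=-159.5
for i in range(2,10):
    bot.servo_line(loc2w((37-10*(i+1),y),123),q,v=25); bot.hold(.6)
    print(i,telemetry.read_t(),telemetry.read_wrist_force().round(1),telemetry.read_grip_width())
c=snap("side","s2")
a=cv2.imread("pics/s2.png")[125:240,240:400]; cv2.imwrite("pics/s2.png",cv2.resize(a,None,fx=4,fy=4))
E
```

```text
2 8.625 [ 4.5 -0.1  1.5] 0.38768518648284506
3 9.775 [ 3.9 -0.   1. ] 0.38909560868492477
4 10.925 [ 4.4 -0.3  1.7] 0.3872509463868377
5 12.075 [ 5.4 -0.5  2. ] 0.3898372532676082
6 13.225 [5.6 0.5 1.8] 0.394116852533613
7 14.375 [ 5.2 -0.2  1.5] 0.3845848713140598
8 15.525 [3.  0.4 7. ] 0.39272146774547173
9 16.675 [ 2.6 -0.5  6.1] 0.3918752897771982
```

View pics/s2.png

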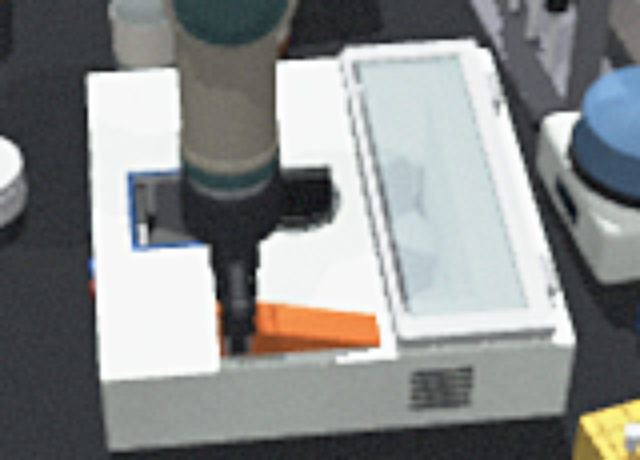

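The lid is shut and the wedge is fully clear of it. Next is the tray.

```bash
python3 - <<'E'
from h import *
q=quat(YAW+np.pi)
bot.servo_line(loc2w((-68,-159.5),123),v=60); bot.servo_line(loc2w((-68,-159.5),200),v=120)
T=np.array([401,-211]); a=-0.133; g=T-48*np.array([np.cos(a),np.sin(a)]); q=quat(a+np.pi)
bot.goto([*g,160],q); bot.servo_line([*g,50],q,v=100)
for z in np.arange(48,33,-2):
    bot.servo_line([*g,z],q,v=40); f=telemetry.read_wrist_force()[2]
    if f>6: break
print("z",z,f)
bot.grip(0.6); bot.hold(.2); bot.servo_line([*g,200],q,v=150); bot.grip(1.0)
# look over the carriers
bot.goto([400,-290,330],quat(YAW+np.pi))
c=snap("wrist","w2"); pickle.dump(c,open("w2.pkl","wb")); print(telemetry.read_t())
for k in blobs(c,"yellow",80):
    m=cv2.moments(k); p=(m["m10"]/m["m00"],m["m01"]/m["m00"]); print(np.round(p),m["m00"],ray(c,p,28).round())
E
```

```text
z 34 19.85791185353204
24.9167
[267. 186.] 966.5 [ 422. -361.   28.]
[326. 265.] 921.0 [ 546. -302.   28.]
```

View pics/w2.png

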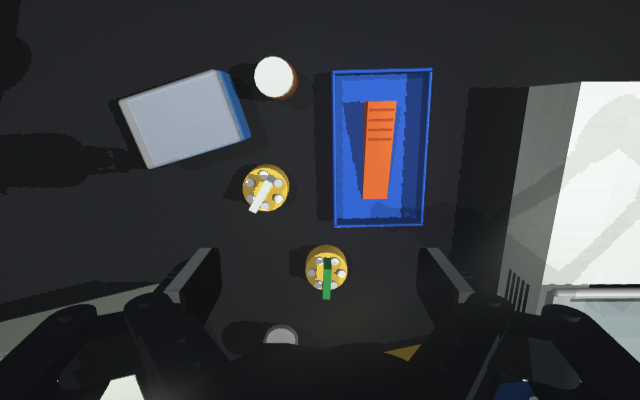

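The wedge lies flat in the tray. The green carrier has been knocked and is now at (326,265); the white one is at (266,188). Next I'll measure the handle bars.

```bash
cat >> h.py <<'E'
def carrier(c,uv,white):
    """handle bar midpoint (z=62 plane), bar direction, and float centre (z=14) near pixel uv"""
    hsv=cv2.cvtColor(c["img"],cv2.COLOR_RGB2HSV); roi=np.zeros(hsv.shape[:2],np.uint8); cv2.circle(roi,tuple(int(v) for v in uv),45,255,-1)
    m=cv2.inRange(hsv,np.array((0,0,165)),np.array((180,60,255))) if white else cv2.inRange(hsv,*map(np.array,RNG['green']))
    cs,_=cv2.findContours(m&roi,cv2.RETR_EXTERNAL,cv2.CHAIN_APPROX_NONE)
    k=max(cs,key=cv2.contourArea); P=np.array([ray(c,p,62)[:2] for p in k[:,0]],np.float32)
    (x,y),(w,h),a=cv2.minAreaRect(P); a=np.radians(a if w>h else a+90)
    yl=cv2.inRange(hsv,*map(np.array,RNG['yellow']))&roi; pts=cv2.findNonZero(yl); (u,v),r=cv2.minEnclosingCircle(pts)
    return np.array([x,y]),sorted((round(w),round(h))),(a+np.pi/2)%np.pi-np.pi/2,ray(c,(u,v),20)[:2]
E
python3 - <<'E'
from h import *
c=pickle.load(open("w2.pkl","rb"))
print(carrier(c,(266,188),1)); print(carrier(c,(326,268),0))
im=c["img"][150:310,230:370,::-1]; cv2.imwrite("pics/w2c.png",cv2.resize(im,None,fx=3.7,fy=3.7,interpolation=cv2.INTER_CUBIC))
E
```

```text
(array([ 427.45617676, -363.38748169]), [21, 44], np.float64(-0.514794564771579), array([ 425.5034822 , -364.83594271]))
(array([ 549.20062256, -302.28942871]), [11, 60], np.float64(-0.20937612700537578), array([ 554.7603836 , -303.23189532]))
```

View pics/w2c.png

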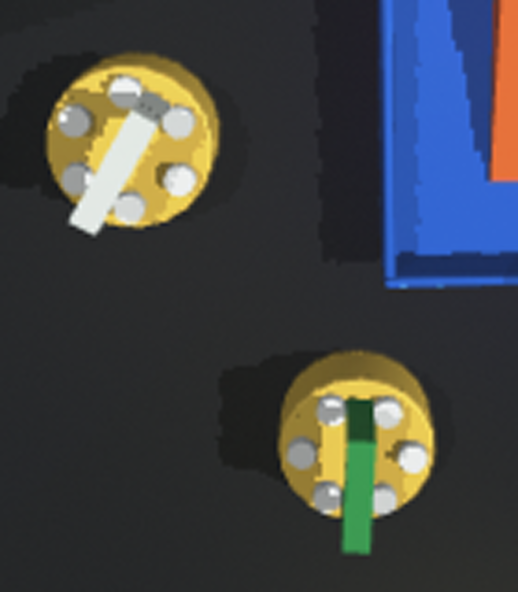

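```bash
python3 - <<'E'
from h import *
c=pickle.load(open("w2.pkl","rb"))
for a,b in (((146,113),(83,225)),((361,440),(356.5,553))):
    A,B=[ray(c,np.array(p)/3.7+(230,150),62)[:2] for p in (a,b)]
    print(A.round(),B.round(),"mid",((A+B)/2).round(1),"len",np.linalg.norm(B-A).round(1),"yaw",np.arctan2(*(B-A)[::-1]).round(3))
E
```

```text
[ 409. -351.] [ 443. -379.] mid [ 425.8 -364.6] len 44.2 yaw -0.689
[ 535. -299.] [ 579. -307.] mid [ 557.3 -303.3] len 44.8 yaw -0.186
```

```bash
cat >> h.py <<'E'
def load(xy,yaw):
    F=lambda: telemetry.read_wrist_force().round(1)
    q=quat(yaw+np.pi); bot.grip(0.5,40); bot.goto([*xy,170],q); bot.servo_line([*xy,62],q,v=120)
    bot.grip(0,40); bot.hold(.1); print("grip",telemetry.read_grip_width(),telemetry.read_grasp_force(),F())
    bot.servo_line([*xy,215],q,v=150); print("lifted",telemetry.read_grip_width(),F())
    P=loc2w((-90,0),215); q=quat(YAW+np.pi); bot.goto(P,q); f0=F()[2]
    c=snap("wrist","load"+str(int(telemetry.read_t())))
    P[2]=150; bot.servo_line(P,v=120)
    for z in list(range(145,80,-5))+[80]:
        P[2]=z; bot.servo_line(P,v=60); d=F()-[0,0,f0]
        if np.linalg.norm(d)>8: print("contact",z,d); break
    return z
def release():
    P=telemetry.read_eef_pos(); bot.grip(0.3); bot.hold(.2); P[2]=215; bot.servo_line(P,v=120); print("t",telemetry.read_t())
E
python3 - <<'E'
from h import *
z=load((425.8,-364.6),-0.689); print(z,telemetry.read_grip_width())
if z<=81: release()
E
ls pics
```

```text
grip 0.10622843911440236 41.78537964820862 [0.6 1.8 5. ]
lifted 0.10715405416168956 [ 0.1  0.6 -1.6]
80 0.10397101530992514
t 36.8
c1.png
c2.png
load30.png
s1.png
s2.png
scene0.png
side0.png
w1.png
w2.png
w2c.png
```

```bash
python3 - <<'E'
from h import *
bot.goto(loc2w((-20,0),280),quat(YAW+np.pi)); c=snap("wrist","w3"); pickle.dump(c,open("w3.pkl","wb"))
E
```

```text
(no output)
```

View pics/w3.png

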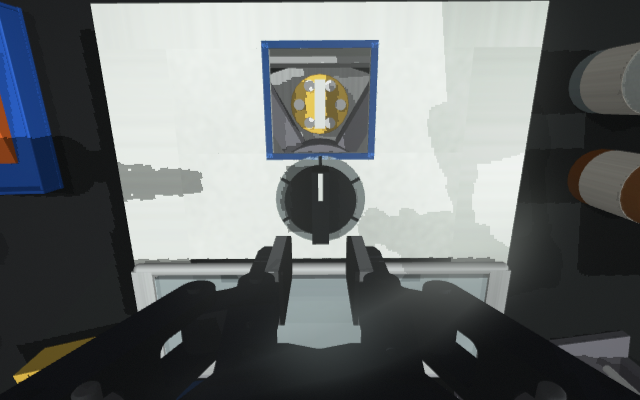

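The white carrier sits upright in its pocket at (320,103). The knob bar is aligned, so I'll turn it one click.

```bash
cat >> h.py <<'E'
def turn(y0,dy=np.pi/3,n=6):
    """grip bar with tool yaw y0 and turn by dy"""
    P=loc2w((0,0),121); A=P.copy(); A[2]=200
    bot.grip(0.5,40); bot.goto(A,quat(y0)); bot.servo_line(P,quat(y0),v=100); bot.grip(0,40)
    print("knob",telemetry.read_grip_width(),telemetry.read_wrist_force().round(1))
    for i in range(1,n+1):
        bot.goto(P,quat(y0+dy*i/n))
        print(np.round(telemetry.read_wrist_force(),1),telemetry.read_ft_torque()[2].round(2),end=";")
    bot.hold(.2); bot.grip(0.4); bot.hold(.2); bot.servo_line(A,v=120); print("t",telemetry.read_t())
E
python3 - <<'E'
from h import *
turn(YAW+np.pi)
bot.goto([440,-290,330],quat(YAW+np.pi)); c=snap("wrist","w4"); pickle.dump(c,open("w4.pkl","wb"))
k=blobs(c,"yellow",80)
for k in k: (u,v),r=cv2.minEnclosingCircle(k); print(u,v,cv2.contourArea(k),ray(c,(u,v),20)[:2].round())
for k in blobs(c,"green",30): m=k[:,0].mean(0); print("green",m,ray(c,m,62)[:2].round())
u,v=proj(c,[555,-303,60]); u,v=int(u),int(v); print(u,v)
cv2.imwrite("pics/w4c.png",cv2.resize(c["img"][max(v-70,0):v+70,u-80:u+80,::-1],None,fx=4,fy=4,interpolation=cv2.INTER_CUBIC))
print(max(v-70,0),u-80)
E
```

```text
knob 0.16370179925925088 [0.7 4.7 3.1]
[-0.2  5.4  5.7] -0.0;[-0.4  6.5  6.2] 0.04;[-0.9  6.7  5.2] 0.2;[0.1 6.5 5.3] 0.3;[-0.8  7.9  5.4] 0.21;[-1.7  7.6  4.9] 0.23;t 42.6333
321.5401611328125 240.7570343017578 923.0 [ 555. -304.]
446.0 372.0 513.5 [ 807. -143.]
green [322.08695652 250.43478261] [ 551. -303.]
322 252
182 242
```

View pics/w4c.png

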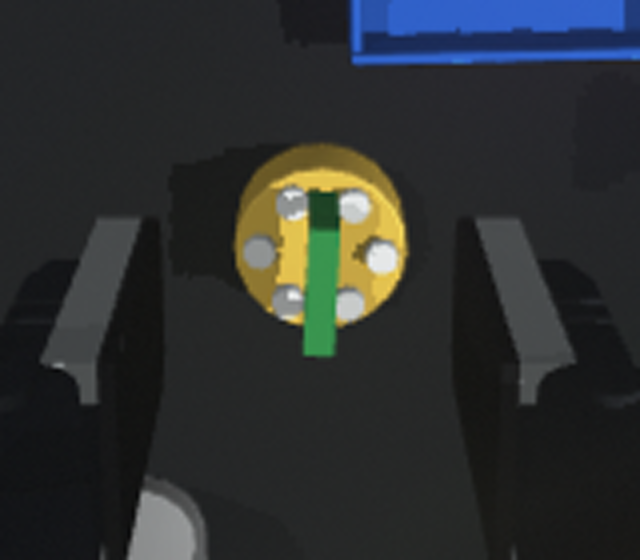

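The green carrier hasn't moved since the last measurement, at about (556,-303). Before loading it I'll check the carousel after the turn.

```bash
python3 - <<'E'
from h import *
bot.goto(loc2w((-20,0),280),quat(YAW+np.pi)); c=snap("wrist","w5"); pickle.dump(c,open("w5.pkl","wb"))
E
```

```text
(no output)
```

View pics/w5.png

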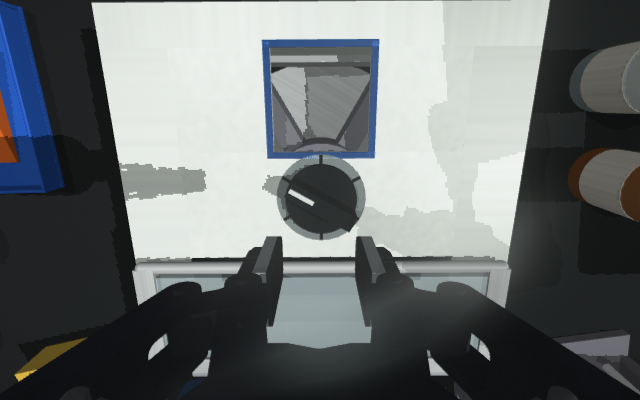

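The carousel is in its click with an empty pocket at the port, and the bar has turned 60°. I'll load green and turn on.

```bash
python3 - <<'E'
from h import *
z=load((556.5,-303.3),-0.186); print(z,telemetry.read_grip_width())
if z<=81:
    release()
    bot.goto(loc2w((-20,0),280),quat(YAW+np.pi)); c=snap("wrist","w6")
    print("yellow in port",[(k[:,0].mean(0).round(),cv2.contourArea(k)) for k in blobs(c,"yellow",30)])
E
```

```text
grip 0.10280680911410901 43.415706753730774 [-0.1  0.8  3.5]
lifted 0.10082672943528914 [-0.3  0.2 -2.2]
80 0.10638448355385831
t 58.5833
yellow in port [(array([320., 103.]), 2566.0), (array([ 25., 375.]), 131.0)]
```

View pics/w6.png

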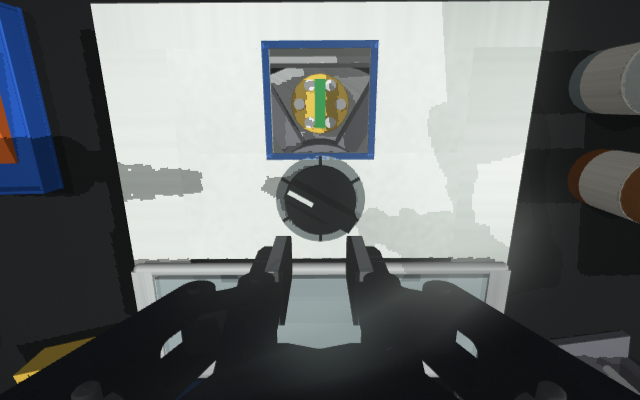

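Green is upright in its pocket at (320,103). Now one more click, then a final check for the lid, the port and any remaining carrier.

```bash
python3 - <<'E'
from h import *
turn(YAW+np.pi/3)
bot.goto(loc2w((-20,0),280),quat(YAW+np.pi)); a=snap("wrist")["img"]
bot.goto_joints([1.024,.276,1.505,0,1.361,-.121]); b=snap("side")["img"]; s=snap("scene")
print("yellow",[k[:,0].mean(0).round() for k in blobs(s,"yellow")])
cv2.imwrite("pics/fin.png",np.vstack([np.hstack([cv2.resize(x,(400,250)) for x in (a,s["img"])]),cv2.resize(b[100:320,200:552],(800,350))[:, :]])[:,:,::-1]); print(telemetry.read_t())
E
```

```text
knob 0.16685139620645384 [-3.6  4.   5.1]
[-3.2  3.7  5.7] 0.02;[-2.7  3.6  5.5] 0.06;[-2.8  2.3  6.1] -0.07;[-3.3  2.9  5.5] 0.2;[-2.4  2.9  6.4] 0.28;[-2.   2.5  5.5] 0.06;t 65.8
yellow [array([213., 229.]), array([359., 394.])]
68.6417
```

View pics/fin.png

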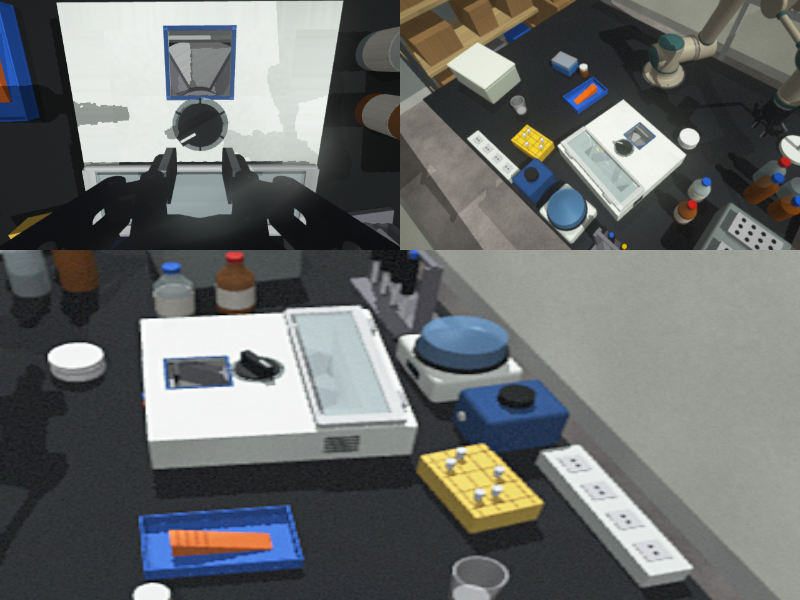

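The lid is shut, the wedge is in the tray, an empty pocket is at the port in a click, and no carriers remain on the bench.

```bash
python3 -c "
from workcell import ticket; print(ticket.hand_in())"
```

```text
the job is handed in; nothing more can be done
None
```

The job is handed in at about 69 s on the robot's clock: the lid was let down shut in ten 1 cm tugs, the wedge is in the blue tray, both carriers (white and green) are loaded upright, and the carousel is in a click with an empty pocket at the port.

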